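Reset a bench power unit under its push-latch cover

TASK

The power unit with the yellow cover has tripped: press its cover with a fingertip so that it pops open, push the red reset button underneath fully down and let it come back up, then swing the cover down again and press it until it latches shut, flush. Only touch and press: do not lift, drag or shove the unit, do not press the blue cover of the other unit, and leave everything else on the bench where it stands.

Things in the scene. Friction and masses are not known exactly. Their poses are not given: they have to be found in the camera images.
- unit_yellow: Grey bench power unit with a yellow cover, 160 (x) x 130 (y) x 75 mm high, 1.8 kg, loose on rubber feet. Origin: centre of its underside; z up; its front (black socket plates, green lamp lens) is -x. Under the cover an open recess, x -37 to +67, y -57 to +57 mm, floor at height 40 mm, holds the red reset button; the deck around it is at height 75 mm.
- cover_yellow (a joint): Angle (rad) of the yellow cover: 0 = latched, flush; negative = pressed in (hard stop -0.11); positive = risen, stop at 1.35 (nearly upright). Push-push latch: pressed past about -0.095 and let go, a latched cover springs up to 1.35 by itself in about 1.5 s; an open one pushed down past -0.095 and let go latches at 0. Unlatched, it follows the finger up.
- cover_yellow_hinge (a point): Middle of the cover's hinge line, along the unit's y axis near its rear: at x = +65, y = 0, z = 72 mm in the unit's frame. The cover is a plate 110 mm wide (y), 6 mm thick, centred on the hinge height, free edge 100 mm from the hinge towards the unit's front. The open cover is swung down by pushing on its outer (rear) face near the free edge, 1 to 3 N.
- cover_yellow_press (a point): Middle of the white dot on the yellow cover's outer (upper) face, 85 mm from the hinge line, on the plate's centre line: the place to press; it moves with the cover. Pressing in takes about 3.5 N here; 6 to 10 N means that the cover is against its hard stop.
- reset (a joint): Travel (m) of the red reset button, 0 = up, 0.006 = fully pressed; sprung, takes 5 N fully down and returns by itself.
- reset_top (a point): Middle of the top of the red reset button: 32 mm diameter, in the unit's frame at x = -5, y = 0, z = 58 mm (17 mm below the deck; pressed straight down). Hidden while the cover is shut.
- unit_blue: The other power unit, same size, shape, frame and weight, with a blue cover and a grey lamp lens. To be left alone.
- cover_blue (a joint): Hinge angle (rad) of the blue cover: 0 = shut, negative = pressed in. Must not be pressed.
- screwdriver: Loose screwdriver with a yellow handle, about 180 mm long, lying between the two units; origin at its middle on the bench, x along it.
- tape: Roll of blue tape, 90 mm across, 25 mm high, lying flat near the robot; origin at its centre on the bench.
- tub: White putty tub with a red label, 96 mm across, 90 mm high, at the back; origin at the centre of its underside.
- camera: Black photo camera, body 60 x 120 mm, 84 mm high, its lens (along its -x, reaching 85 mm from the origin) turned away from the robot, at the back; origin at the centre of its underside.
- jar: Glass jar with a steel lid, 72 mm across, 95 mm high, at the back; origin at the centre of its underside.
- spray: Blue bottle with a green cap, 66 mm across, 190 mm high, at the right; origin at the centre of its underside.
- paint: Small orange paint pot with a black cap, 54 mm across, 70 mm high, at the left; origin at the centre of its underside.

How it is judged:
By the outcome, as a careful person would: the job done as asked, in the order asked, and still so for the second after the job is handed in, with the robot touching nothing.
It also fails if it takes over 58 s, if anything falls off the work surface, if the arm or the gripper's body presses on something with over 40 N, if the wrist force passes 120 N, or if a joint passes its speed limit or range.

ROBOT

A 6-joint arm with a two-finger parallel gripper is mounted at the origin on the work surface. World frame = base frame: x ahead of the robot, y to its left, z up, the work surface at z = 0. Lengths are in m, angles in rad, forces in N, time in s.
With the tool pointing down it reaches from about 0.35 to 0.875 m from the base axis. Payload 4.2 kg.
Tool frame: the origin (TCP) lies midway between the tips of the shut fingers; the grasp point (between the pads) lies 19 mm behind it; z points along the fingers, y is the line along which they close (so a half turn about z gives the same grasp; the last joint's range is limited). The gripper opens to 87 mm and grips with 3 to 60 N. Pads are 19 mm wide; open, the fingers measure 117 mm over their backs; the gripper's body (75 mm by 190 mm) begins 51 mm behind the grasp point.
Start: joints at [1.362, 0.385, 0.008, 0, -1.194, -0.259], TCP at [0.282, 0.558, 0.223] pointing down, gripper open.
Joint ranges: [-3.14, 3.14], [-1.21, 2.06], [-1.07, 1.41], [-3.16, 2.05], [-2.99, -0.16], [-3.1, 3.1]. Speed limits (rad/s): [2.79, 2.79, 3.14, 3.14, 3.14, 3.14].

INTERFACE

Orientations are given as a 3x3 rotation matrix whose columns are the frame's x, y, z axes.
In Python, from cell import robot, vision, ticket, spotter gives the robot as it stands.
- The arm moves only by the shell command python3 -m inch 'ROWS' [FORCE]. ROWS is JSON, a list that holds one entry, the list of rows, each a list of 7 numbers: the shift along the tool's x, y, z in mm, then the turn, a rotation vector about the tool's x, y, z in rad, then the opening, from -1 (shut) to 1 (fully open). A call has 1 to 8 rows; each row is the pose to reach, as a shift and turn from the pose commanded when the call began, along the tool's axes at that moment; what a row does not reach only later rows make up. A row lasts 1/8 s, in which the tool goes at most 62.5 mm and 10.7 degrees, less where a joint would pass 70% of its speed; a pose out of reach is approached as far as the arm can. A call with a gripper value outside its range is refused whole. The fingers move at their own pace and stop on an object; FORCE is the grip in N (left out, the last holds). Time passes only in rows, so rows that repeat a pose let the fingers close. It gives the time, the measured TCP pose, the force, the opening and the grip force at its end, in the units of the state.
- robot.get_state(): the state, without advancing time (a new reading comes with each control period).
- vision.camera(name): name is "scene" or "top" or "wrist"; returns a dict with "color" (420x560x3 uint8, blue, green, red), "vfov" (degrees; the focal length in pixels is half the picture's height over the tangent of half this angle, whatever the lens; pixels are square), "cx", "cy" (the principal point, pixels), "dist_coeffs" ([k1, k2, p1, p2, k3] as OpenCV has them; the pictures are not rectified), "world_from_camera" (4x4, takes a point from camera to world coordinates); the wrist camera has in their place "hand_eye" (4x4, takes a point from camera to tool coordinates, whose origin is the TCP and whose axes are the flange's). Camera axes: x right, y up, looking along -z (the intrinsics and any distortion apply to the point x, -y, -z); pixel columns grow to the right and rows downward; lengths in m; the calibration is good to about 2 mm. A picture is of the moment at which its call begins: read the wrist's pose just before it. There is no depth.
- ticket.close_job(): hands the job in; it is judged then, once.
Trained networks look in the newest picture that a camera, given by its name, has taken for a name from the list of things; names that differ only in an ending like _2 or _b are one class to them, and where a whole thing is asked for, a point or a joint stands for the part that bears it (a point fixed in the world has none). Each returns a list of dicts, best first, with "p" (0 to 1); they miss things now and then, are a little off and sometimes report something else, mostly with a low value. They report only what shows in the picture. A call takes as long as a camera call.
- spotter.find_in(camera, label): "rect" ([left, top, right, bottom] in pixels, round what is visible of it).
- spotter.landmark_of(camera, label): "location" ([column, row] in pixels: a listed point, or the origin of a listed thing).
The state is a dict: "t": time; "joints": joint angles; "qd": joint speeds; "joint_torque": joint torques, N m; "ee_pos": TCP position; "ee_rot": TCP orientation; "wrist_force": force on the tool from outside, world axes, zero at the start; "wrist_torque": the same for the moment, N m; "finger_gap": finger opening in m; "grip_force": force on a finger pad.
Only numpy, scipy, OpenCV 4.12 (cv2) and the standard library are available. Lean on these libraries where they do the work, as an engineer would, in place of code of your own. Each camera call takes 0.05 s, during which the arm holds its last target. There are 200 camera calls.

## Working session

There is one attempt and no reset: what is moved stays moved. The work goes in short steps, Python scripts to look and compute and a shell command to move; the robot and the scene stay as the last step left them, time stands still between calls to the robot, and variables do not carry over. Pictures are saved under pics/ and viewed, at most 10 in all, crops included, and the job is handed in when it is done.

```bash
mkdir -p pics; ls; cat > h.py <<'E'
import numpy as np, cv2, json
from cell import robot, vision, ticket, spotter
def cam(n):
    s=robot.get_state(); c=vision.camera(n)
    if n=="wrist":
        T=np.eye(4);T[:3,:3]=s["ee_rot"];T[:3,3]=s["ee_pos"];c["T"]=T@np.array(c["hand_eye"])
    else: c["T"]=np.array(c["world_from_camera"])
    h=c["color"].shape[0]; f=h/2/np.tan(np.radians(c["vfov"])/2)
    c["K"]=np.array([[f,0,c["cx"]],[0,f,c["cy"]],[0,0,1.]]); c["d"]=np.array(c["dist_coeffs"],float)
    return c
def at(c,px,z):
    u=cv2.undistortPoints(np.array([[px]],float),c["K"],c["d"])[0,0]
    d=c["T"][:3,:3]@np.array([u[0],-u[1],-1]); o=c["T"][:3,3]
    return o+d*(z-o[2])/d[2]
def proj(c,P):
    q=np.linalg.inv(c["T"])@np.append(P,1); q=q[:3]*[1,-1,-1]
    return cv2.projectPoints(q.reshape(1,1,3),np.zeros(3),np.zeros(3),c["K"],c["d"])[0][0,0]
E
python3 - <<'E'
from h import *
s=robot.get_state();print({k:np.round(v,3).tolist() for k,v in s.items()})
a=[]
for n in("top","scene"):
    c=cam(n);a.append(c["color"]);print(n,c["T"].round(3).tolist())
    for l,z in(("unit_yellow",0),("unit_blue",0),("cover_yellow_press",.075),("cover_yellow_hinge",.072),("spray",0),("screwdriver",0),("tape",0),("tub",0),("camera",0),("jar",0),("paint",0)):
        for r in spotter.landmark_of(n,l)[:2]: print(l,round(r["p"],2),np.round(r["location"],1),at(c,r["location"],z).round(3))
cv2.imwrite("pics/top.png",a[0]);cv2.imwrite("pics/scene.png",a[1])
E
```

```text
pics
{'t': 0.0, 'joints': [1.362, 0.386, 0.007, -0.001, -1.194, -0.259], 'qd': [0.0, -0.0, -0.0, 0.001, -0.001, -0.0], 'joint_torque': [-0.002, -39.067, 18.74, 4.22, 0.011, -0.0], 'ee_pos': [0.282, 0.557, 0.221], 'ee_rot': [[0.892, -0.451, -0.001], [-0.451, -0.892, -0.002], [0.0, 0.002, -1.0]], 'wrist_force': [0.061, -0.352, 1.027], 'wrist_torque': [-0.003, -0.046, -0.017], 'grip_force': 0.0, 'finger_gap': 0.087}
top [[0.035, 0.978, -0.204, 0.321], [-0.999, 0.035, -0.005, 0.016], [0.002, 0.204, 0.979, 1.389], [0.0, 0.0, 0.0, 1.0]]
unit_yellow 0.69 [191.6 245.9] [0.515 0.254 0.   ]
unit_blue 0.6 [361.4 231.4] [ 0.571 -0.203  0.   ]
cover_yellow_press 0.97 [188.2 247.2] [0.501 0.25  0.075]
cover_yellow_hinge 0.61 [191.1 217.5] [0.579 0.248 0.072]
cover_yellow_hinge 0.49 [291.2 300. ] [ 0.378 -0.016  0.072]
spray 0.89 [448.4 271.7] [ 0.468 -0.443  0.   ]
screwdriver 0.83 [284.  231.6] [0.563 0.007 0.   ]
screwdriver 0.55 [127.7 246.4] [0.506 0.43  0.   ]
tape 0.93 [293.6 299.8] [ 0.382 -0.025  0.   ]
tub 0.91 [304.6 150.6] [ 0.794 -0.043  0.   ]
tub 0.45 [128.  246.7] [0.506 0.429 0.   
[... 347 characters left out ...]

unit_yellow 0.87 [353.2 205.1] [0.498 0.26  0.   ]
unit_blue 0.57 [207.  225.8] [ 0.569 -0.207  0.   ]
cover_yellow_press 0.58 [352.  187.9] [0.491 0.247 0.075]
cover_yellow_hinge 0.89 [350.1 211.8] [0.583 0.23  0.072]
cover_yellow_hinge 0.22 [188.3 279.9] [ 0.8   -0.223  0.072]
spray 0.72 [352.8 185.7] [0.414 0.27  0.   ]
spray 0.7 [139.1 201.3] [ 0.462 -0.443  0.   ]
screwdriver 0.5 [276.4 221.6] [0.559 0.01  0.   ]
tape 0.83 [267.2 180.9] [ 0.383 -0.019  0.   ]
tub 0.91 [261.4 286.5] [ 0.785 -0.035  0.   ]
camera 0.64 [187.1 279.8] [ 0.759 -0.246  0.   ]
jar 0.89 [336.1 279. ] [0.767 0.176 0.   ]
paint 0.56 [406.6 208. ] [0.515 0.431 0.   ]
paint 0.56 [268.3 181.7] [ 0.387 -0.015  0.   ]
```

View pics/top.png

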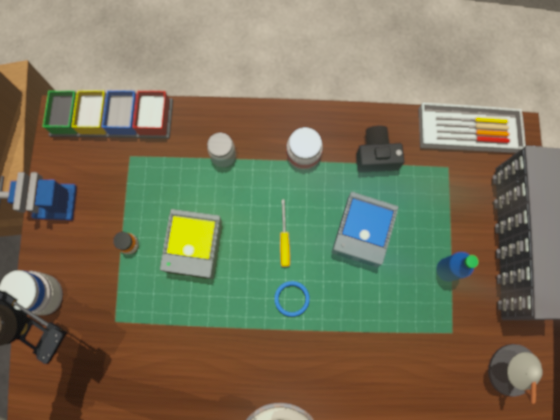

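View pics/scene.png

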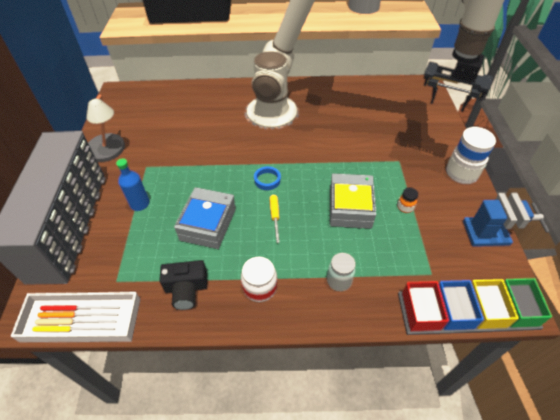

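Top: the yellow unit has its cover at about (190,238) px and its white dot at (188,250), with the paint pot to the left. The scene view agrees. Both put the unit near (0.505, 0.25) with a small yaw, which I'll get by fitting the cover outline.

```bash
cat >> h.py <<'E'
def cover(c):
    hsv=cv2.cvtColor(c["color"],cv2.COLOR_BGR2HSV)
    m=cv2.inRange(hsv,(22,130,110),(36,255,255))
    n,l,st,ce=cv2.connectedComponentsWithStats(m); i=1+np.argmax(st[1:,4])
    k=cv2.findContours((l==i).astype(np.uint8),cv2.RETR_EXTERNAL,cv2.CHAIN_APPROX_NONE)[0][0][:,0]
    P=np.array([at(c,p,.075)[:2] for p in k.astype(float)])
    r=cv2.minAreaRect((P*1000).astype(np.float32)); return st[i],r
E
python3 - <<'E'
from h import *
for n in("top","scene","wrist"):
    c=cam(n); print(n,cover(c))
    if n=="wrist": print(c["T"].round(3).tolist(), np.array(c["hand_eye"]).round(3).tolist(), c["vfov"])
E
```

```text
top (array([ 167,  216,   48,   43, 1550], dtype=int32), ((527.6082153320312, 245.96463012695312), (112.12197875976562, 98.52955627441406), 84.0389175415039))
scene (array([472, 279,  47,  50, 857], dtype=int32), ((887.5252075195312, 551.227294921875), (109.429443359375, 134.88987731933594), 88.02975463867188))Traceback (most recent call last):
  File "<stdin>", line 3, in <module>
  File "h.py", line 21, in cover
    n,l,st,ce=cv2.connectedComponentsWithStats(m); i=1+np.argmax(st[1:,4])
                                                       ~~~~~~~~~^^^^^^^^^^
    return _wrapfunc(a, 'argmax', axis=axis, out=out, **kwds)
    return bound(*args, **kwds)
ValueError: attempt to get argmax of an empty sequence
```

```bash
python3 -m inch '[[[50,28,0,0,0,-0.05,-1],[100,57,0,0,0,-0.15,-1],[150,86,0,0,0,-0.25,-1],[200,114,0,0,0,-0.3,-1],[250,143,0,0,0,-0.363,-1],[300,171,0,0,0,-0.363,-1],[320,182,0,0,0,-0.363,-1],[320,182,0,0,0,-0.363,-1]]]' 20
python3 - <<'E'
from h import *
s=robot.get_state(); c=cam("wrist"); print(np.array(c["hand_eye"]).round(3).tolist())
try: print(cover(c))
except Exception as e: print(e)
for l,z in(("cover_yellow_press",.075),("cover_yellow_hinge",.072),("unit_yellow",0)):
  for r in spotter.landmark_of("wrist",l)[:2]: print(l,r,at(c,r["location"],z).round(3))
cv2.imwrite("pics/w1.png",c["color"])
E
```

```text
t: 2.35
ee_pos: [0.4861, 0.2497, 0.2226]
ee_rot: [[0.994, -0.108, 0.0], [-0.108, -0.994, 0.0], [0.0, -0.0, -1.0]]
wrist_force: [0.8, 0.0, -1.2]
finger_gap: 0.0153
grip_force: 0.0
[[0.0, 0.959, 0.283, 0.078], [1.0, -0.0, -0.0, -0.001], [-0.0, 0.283, -0.959, -0.162], [0.0, 0.0, 0.0, 1.0]]
(array([ 228,  131,  105,   77, 4810], dtype=int32), ((516.5905151367188, 247.8157501220703), (109.97694396972656, 81.3030776977539), 84.19977569580078))
cover_yellow_press {'location': [279.8, 195.6], 'p': 0.83} [0.489 0.251 0.075]
cover_yellow_hinge {'location': [283.1, 115.9], 'p': 0.69} [0.572 0.238 0.072]
unit_yellow {'location': [281.2, 164.5], 'p': 0.97} [0.513 0.247 0.   ]
```

View pics/w1.png

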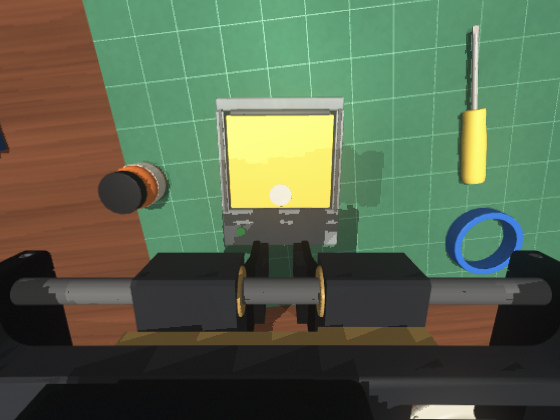

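The wrist view shows the dot at (280,195) px, or (0.489, 0.251), which agrees with the other estimates. The tool is aligned with the unit, so I'll descend.

```bash
python3 -m inch '[[[2,0,50,0,0,0,-1],[3,0,100,0,0,0,-1],[3,0,125,0,0,0,-1],[3,0,139,0,0,0,-1],[3,0,139,0,0,0,-1],[3,0,144,0,0,0,-1],[3,0,144,0,0,0,-1]]]'
```

```text
t: 3.42
ee_pos: [0.4886, 0.2511, 0.0793]
ee_rot: [[0.995, -0.104, 0.001], [-0.104, -0.995, 0.001], [0.001, -0.001, -1.0]]
wrist_force: [-0.5, 0.8, -0.6]
finger_gap: -0.0
grip_force: 0.0
```

```bash
python3 -m inch '[[[0,0,3,0,0,0,-1],[0,0,6,0,0,0,-1],[0,0,9,0,0,0,-1],[0,0,11,0,0,0,-1],[0,0,11,0,0,0,-1]]]'
```

```text
t: 4.05
ee_pos: [0.4889, 0.2511, 0.068]
ee_rot: [[0.995, -0.104, 0.001], [-0.104, -0.995, 0.001], [0.001, -0.001, -1.0]]
wrist_force: [-1.5, -0.2, 6.0]
finger_gap: 0.0005
grip_force: 2.8
```

```bash
python3 -m inch '[[[0,0,1.5,0,0,0,-1],[0,0,2,0,0,0,-1],[0,0,2,0,0,0,-1]]]'
```

```text
t: 4.42
ee_pos: [0.489, 0.2511, 0.0665]
ee_rot: [[0.995, -0.104, 0.002], [-0.104, -0.995, 0.001], [0.001, -0.001, -1.0]]
wrist_force: [-1.5, -0.4, 9.0]
finger_gap: 0.0008
grip_force: 3.9
```

9 N means it's against the stop. I'll release up and away.

```bash
python3 -m inch '[[[0,0,-6,0,0,0,-1],[-20,0,-40,0,0,0,-1],[-60,0,-85,0,0,0,-1],[-80,0,-135,0,0,0,-1],[-80,0,-155,0,0,0,-1],[-80,0,-155,0,0,0,-1],[-80,0,-155,0,0,0,-1],[-80,0,-155,0,0,0,-1]]]'
python3 -m inch '[[[0,0,0,0,0,0,-1],[0,0,0,0,0,0,-1],[0,0,0,0,0,0,-1],[0,0,0,0,0,0,-1],[0,0,0,0,0,0,-1],[0,0,0,0,0,0,-1]]]'
python3 - <<'E'
from h import *
c=cam("wrist")
for l,z in(("reset_top",.058),("cover_yellow_hinge",.072),("unit_yellow",0)):
  for r in spotter.landmark_of("wrist",l)[:2]: print(l,r,at(c,r["location"],z).round(4))
cv2.imwrite("pics/w2.png",c["color"])
E
```

```text
t: 5.42
ee_pos: [0.4084, 0.2585, 0.2188]
ee_rot: [[0.994, -0.105, -0.003], [-0.105, -0.994, -0.003], [-0.002, 0.003, -1.0]]
wrist_force: [-0.1, 0.2, -0.2]
finger_gap: 0.0003
grip_force: 0.0
t: 6.18
ee_pos: [0.4088, 0.2592, 0.2206]
ee_rot: [[0.995, -0.105, 0.0], [-0.105, -0.995, 0.0], [0.0, -0.0, -1.0]]
wrist_force: [0.8, 0.8, -1.2]
finger_gap: 0.0005
grip_force: 0.0
reset_top {'location': [285.0, 105.6], 'p': 0.89} [0.5049 0.245  0.058 ]
cover_yellow_hinge {'location': [284.1, 23.7], 'p': 0.58} [0.5758 0.2389 0.072 ]
unit_yellow {'location': [280.6, 101.9], 'p': 0.63} [0.513  0.2488 0.    ]
unit_yellow {'location': [282.2, 107.7], 'p': 0.41} [0.5061 0.2475 0.    ]
```

View pics/w2.png

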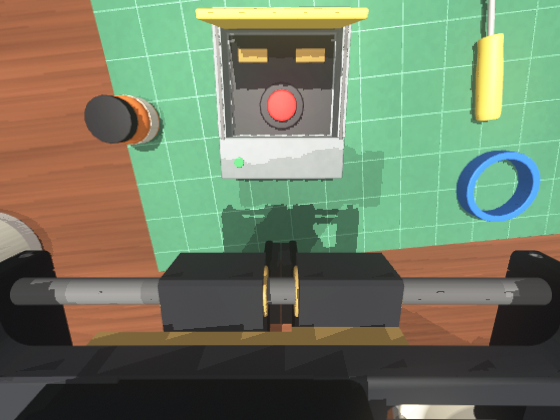

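The cover is up and the red button shows at (282,105) px, about (0.505, 0.247). That matches the model. Next I'll go above it and down.

```bash
python3 -m inch '[[[45,1,0,0,0,0,-1],[92,1,0,0,0,0,-1],[92,1,45,0,0,0,-1],[92,1,95,0,0,0,-1],[92,1,135,0,0,0,-1],[92,1,155,0,0,0,-1],[92,1,160,0,0,0,-1],[92,1,160,0,0,0,-1]]]'
python3 -m inch '[[[0,0,3,0,0,0,-1],[0,0,6,0,0,0,-1],[0,0,8,0,0,0,-1],[0,0,8,0,0,0,-1]]]'
```

```text
t: 7.38
ee_pos: [0.5001, 0.2484, 0.0611]
ee_rot: [[0.995, -0.104, -0.0], [-0.104, -0.995, -0.001], [-0.0, 0.001, -1.0]]
wrist_force: [-1.8, -0.7, 2.9]
finger_gap: 0.0006
grip_force: 1.1
t: 7.88
ee_pos: [0.5009, 0.249, 0.0562]
ee_rot: [[0.995, -0.103, 0.003], [-0.103, -0.995, 0.001], [0.002, -0.001, -1.0]]
wrist_force: [-6.8, -3.3, 19.6]
finger_gap: 0.0002
grip_force: 9.6
```

```bash
python3 - <<'E'
from h import *
s=robot.get_state();print(s["wrist_force"],s["wrist_torque"],s["ee_pos"])
a=cam("wrist")["color"];b=cam("scene")["color"][80:260,250:470]
b=cv2.resize(b,None,fx=2.33,fy=2.33,interpolation=cv2.INTER_CUBIC); a=a[:, 150:430]
cv2.imwrite("pics/p3.png",np.hstack([a,b[:420][:,:512]]) if b.shape[0]>=420 else np.hstack([a,cv2.copyMakeBorder(b,0,420-b.shape[0],0,0,0)]))
E
```

```text
[-6.80187168 -3.25430052 19.55994158] [-0.82671356  1.94964044 -0.01544867] [0.50086847 0.2489977  0.05615018]
```

View pics/p3.png

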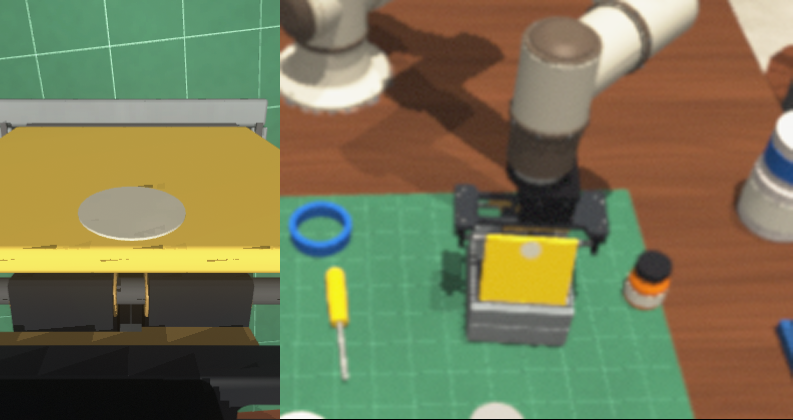

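The force passes through the fingertip but is too high for the button: 19.6 N, bottoming about 4 mm early. The shut tips probably overhang the 32 mm button onto its collar, so I'll back off and look closely.

```bash
python3 -m inch '[[[0,0,-20,0,0,0,-1],[-15,0,-60,0,0,0,-1],[-60,0,-85,0,0,0,-1],[-95,0,-85,0,0,0,-1],[-95,0,-85,0,0,0,-1],[-95,0,-85,0,0,0,-1]]]'
python3 - <<'E'
from h import *
c=cam("wrist")
for l,z in(("reset_top",.058),("cover_yellow_hinge",.072),("unit_yellow",0)):
  for r in spotter.landmark_of("wrist",l)[:1]: print(l,r,at(c,r["location"],z).round(4)); 
hsv=cv2.cvtColor(c["color"],cv2.COLOR_BGR2HSV);m=cv2.inRange(hsv,(0,130,60),(8,255,255))|cv2.inRange(hsv,(172,130,60),(180,255,255))
n,l,st,ce=cv2.connectedComponentsWithStats(m)
for i in np.argsort(-st[1:,4])[:2]+1: print(st[i],ce[i],at(c,ce[i],.058).round(4))
cv2.imwrite("pics/w4.png",cv2.resize(c["color"][0:300,130:430],None,fx=2,fy=2,interpolation=cv2.INTER_CUBIC))
E
```

```text
t: 8.72
ee_pos: [0.4063, 0.2591, 0.1378]
ee_rot: [[0.995, -0.104, 0.001], [-0.104, -0.995, 0.001], [0.001, -0.001, -1.0]]
wrist_force: [-0.1, -0.0, -0.0]
finger_gap: 0.0005
grip_force: 0.0
reset_top {'location': [283.5, 95.9], 'p': 0.74} [0.505  0.2473 0.058 ]
unit_yellow {'location': [281.5, 91.6], 'p': 0.57} [0.5141 0.2477 0.    ]
[ 262   73   40   45 1392] [281.41235632  94.62715517] [0.5061 0.2488 0.058 ]
```

View pics/w4.png

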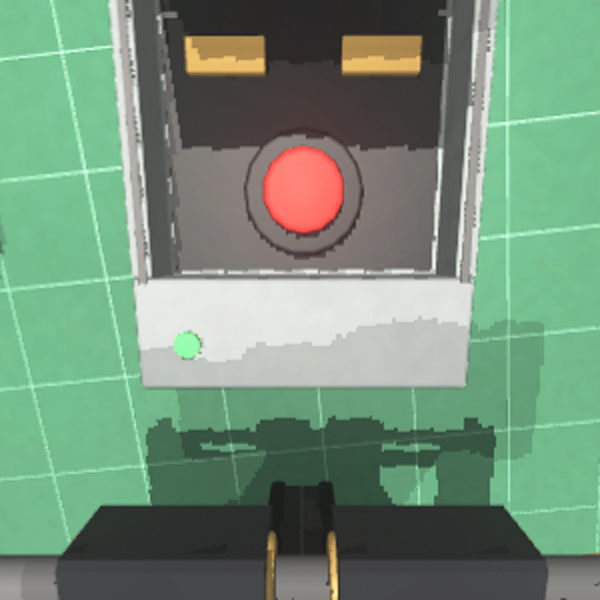

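The collar is about 47 mm across around the 32 mm button. The button centre is at (0.5058, 0.2485), so I pressed about 5 mm off-centre and the tip caught the collar. I'll retry centred.

```bash
python3 -m inch '[[[50,0,0,0,0,0,-1],[100,0.5,0,0,0,0,-1],[100,0.5,40,0,0,0,-1],[100,0.5,65,0,0,0,-1],[100,0.5,75,0,0,0,-1],[100,0.5,75,0,0,0,-1],[100,0.5,75,0,0,0,-1]]]'
python3 -m inch '[[[0,0,3,0,0,0,-1],[0,0,5,0,0,0,-1],[0,0,5,0,0,0,-1]]]'
```

```text
t: 9.8
ee_pos: [0.5059, 0.2482, 0.0636]
ee_rot: [[0.995, -0.104, 0.002], [-0.104, -0.995, 0.002], [0.002, -0.002, -1.0]]
wrist_force: [0.4, 0.7, -0.2]
finger_gap: 0.0003
grip_force: 0.0
t: 10.18
ee_pos: [0.506, 0.2484, 0.0584]
ee_rot: [[0.995, -0.104, 0.003], [-0.104, -0.995, 0.002], [0.002, -0.002, -1.0]]
wrist_force: [1.5, 1.1, 3.6]
finger_gap: 0.0002
grip_force: 1.8
```

```bash
python3 -m inch '[[[0,0,1,0,0,0,-1],[0,0,1,0,0,0,-1],[0,0,1,0,0,0,-1]]]'
python3 -m inch '[[[0,0,1,0,0,0,-1],[0,0,1,0,0,0,-1],[0,0,1,0,0,0,-1]]]'
```

```text
t: 10.55
ee_pos: [0.506, 0.2484, 0.0571]
ee_rot: [[0.995, -0.104, 0.002], [-0.104, -0.995, 0.002], [0.002, -0.002, -1.0]]
wrist_force: [1.9, 2.8, 4.3]
finger_gap: 0.0007
grip_force: 2.2
t: 10.92
ee_pos: [0.506, 0.2484, 0.0564]
ee_rot: [[0.995, -0.104, 0.002], [-0.104, -0.995, 0.002], [0.002, -0.002, -1.0]]
wrist_force: [1.8, 3.5, 6.4]
finger_gap: 0.0007
grip_force: 3.5
```

Still stiff at about 56 mm, so the flat tip may be landing on the collar. I'll tilt the tool 0.3 rad, leaning away from the cover, so only a narrow edge presses on the button centre.

```bash
python3 -m inch '[[[0,0,-15,0,0,0,-1],[4,0,-15,0,0.15,0,-1],[9,0,-15,0,0.3,0,-1],[9,0,-15,0,0.3,0,-1],[9,0,-7,0,0.3,0,-1],[9,0,-4,0,0.3,0,-1],[9,0,-3,0,0.3,0,-1],[9,0,-3,0,0.3,0,-1]]]'
```

```text
t: 11.92
ee_pos: [0.5132, 0.2439, 0.0588]
ee_rot: [[0.95, -0.108, 0.293], [-0.101, -0.994, -0.036], [0.295, 0.005, -0.955]]
wrist_force: [-5.3, -2.1, 8.5]
finger_gap: 0.0005
grip_force: 4.2
```

```bash
python3 -m inch '[[[0,0,0,0,0,0,-1],[0,0,0,0,0,0,-1]]]'
python3 - <<'E'
from h import *
s=robot.get_state();print(s["wrist_force"].round(1) if hasattr(s["wrist_force"],"round") else s["wrist_force"],s["wrist_torque"],s["ee_pos"])
c=cam("wrist"); cv2.imwrite("pics/w5.png",c["color"])
E
```

```text
t: 12.18
ee_pos: [0.5133, 0.2439, 0.0588]
ee_rot: [[0.95, -0.108, 0.293], [-0.101, -0.994, -0.036], [0.295, 0.005, -0.955]]
wrist_force: [-6.8, -3.8, 8.7]
finger_gap: 0.0006
grip_force: 4.4
[-6.8 -3.8  8.7] [-0.88276693  1.74872052 -0.31240429] [0.51328439 0.24394661 0.05876714]
```

View pics/w5.png

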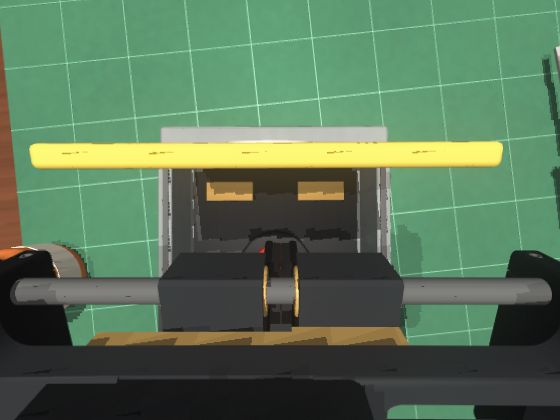

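```bash
python3 -m inch '[[[3.5,0,-11.5,0,0,0,-1],[-5,0,-14,0,-0.15,0,-1],[-5,0,-14,0,-0.3,0,-1],[-5,0,-14,0,-0.3,0,-1],[-5,0,-14,0,-0.3,0,-1]]]'
python3 - <<'E'
from h import *
s=robot.get_state(); print(s["ee_pos"],s["ee_rot"][0],s["wrist_force"])
c=cam("top")
for l,z in(("reset_top",.058),("unit_yellow",0)):
  for r in spotter.landmark_of("top",l)[:1]: print(l,r,at(c,r["location"],z).round(4)); 
E
```

```text
t: 12.85
ee_pos: [0.5066, 0.2479, 0.0704]
ee_rot: [[0.994, -0.107, 0.001], [-0.107, -0.994, 0.001], [0.001, -0.001, -1.0]]
wrist_force: [-0.1, -0.1, 0.3]
finger_gap: 0.0004
grip_force: 0.0
[0.50662592 0.24788425 0.07035917] [ 9.94214217e-01 -1.07412534e-01  7.98554286e-04] [-0.05712726 -0.14984582  0.26033258]
```

Now a clean stepped press, reading force against depth.

```bash
m(){ grep -E "ee_pos|wrist_f"; }
python3 -m inch '[[[0,0,4,0,0,0,-1],[0,0,7,0,0,0,-1],[0,0,7,0,0,0,-1],[0,0,7,0,0,0,-1]]]'|m
python3 -m inch '[[[0,0,1.5,0,0,0,-1],[0,0,1.5,0,0,0,-1]]]'|m
python3 -m inch '[[[0,0,1.5,0,0,0,-1],[0,0,1.5,0,0,0,-1]]]'|m
python3 -m inch '[[[0,0,1.5,0,0,0,-1],[0,0,1.5,0,0,0,-1]]]'|m
python3 -m inch '[[[0,0,1.5,0,0,0,-1],[0,0,1.5,0,0,0,-1]]]'|m
python3 -m inch '[[[0,0,1.5,0,0,0,-1],[0,0,1.5,0,0,0,-1]]]'|m
python3 -m inch '[[[0,0,1.5,0,0,0,-1],[0,0,1.5,0,0,0,-1]]]'|m
```

```text
ee_pos: [0.5051, 0.2475, 0.0635]
wrist_force: [-0.1, -0.2, 0.3]
ee_pos: [0.5054, 0.2477, 0.0622]
wrist_force: [-0.2, -0.2, 1.9]
ee_pos: [0.5054, 0.2477, 0.0606]
wrist_force: [-1.4, 0.8, 1.9]
ee_pos: [0.5054, 0.2477, 0.0591]
wrist_force: [-0.7, 0.1, 4.0]
ee_pos: [0.5054, 0.2476, 0.0576]
wrist_force: [-0.4, 0.6, 4.6]
ee_pos: [0.5054, 0.2477, 0.0564]
wrist_force: [-2.1, -0.5, 6.1]
ee_pos: [0.5054, 0.2477, 0.0563]
wrist_force: [-4.1, -0.4, 13.0]
```

The force curve is clear. Contact at 62.5, a linear rise to 5 N near 56.7 and a stop at 56.3 give the button's full 6 mm travel, with about 4 mm of height bias. Next I'll release, go up and over, and come down behind the cover.

```bash
python3 -m inch '[[[0,0,-20,0,0,0,-1],[0,0,-75,0,0,0,-1],[0,0,-130,0,0,0,-1],[0,0,-190,0,0,0,-1],[0,0,-190,0,0,0,-1],[50,0,-190,0,0,0,-1],[105,0,-190,0,0,0,-1],[105,0,-190,0,0,0,-1]]]'
python3 - <<'E'
from h import *
c=cam("scene"); cv2.imwrite("pics/s6.png",cv2.resize(c["color"][90:270,260:460],None,fx=3,fy=3,interpolation=cv2.INTER_CUBIC))
E
```

```text
t: 16.0
ee_pos: [0.6112, 0.2354, 0.24]
ee_rot: [[0.994, -0.108, -0.005], [-0.108, -0.994, -0.003], [-0.005, 0.003, -1.0]]
wrist_force: [-1.3, 0.1, -1.3]
finger_gap: 0.0006
grip_force: 0.0
```

View pics/s6.png

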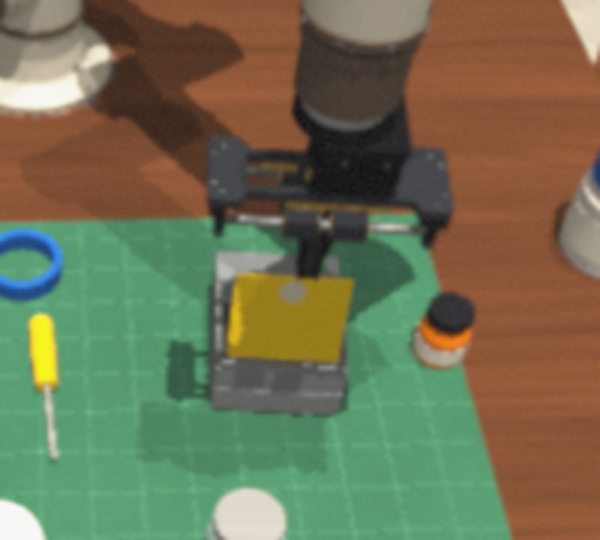

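```bash
python3 -m inch '[[[0,0,45,0,0,0,-1],[0,0,80,0,0,0,-1],[0,0,80,0,0,0,-1],[-25,0,80,0,0,0,-1],[-35,0,80,0,0,0,-1],[-42,0,80,0,0,0,-1],[-42,0,80,0,0,0,-1]]]'
```

```text
t: 16.92
ee_pos: [0.5683, 0.2414, 0.1657]
ee_rot: [[0.995, -0.104, 0.002], [-0.104, -0.995, 0.001], [0.002, -0.001, -1.0]]
wrist_force: [1.4, -0.1, -0.5]
finger_gap: 0.0003
grip_force: 0.2
```

```bash
python3 -m inch '[[[-12,0,3,0,0,0,-1],[-22,0,7,0,0,0,-1],[-32,0,13,0,0,0,-1],[-41,0,19,0,0,0,-1],[-50,0,27,0,0,0,-1],[-57,0,36,0,0,0,-1],[-62,0,44,0,0,0,-1],[-62,0,44,0,0,0,-1]]]'
```

```text
t: 17.92
ee_pos: [0.505, 0.247, 0.1192]
ee_rot: [[0.995, -0.104, -0.003], [-0.104, -0.995, -0.002], [-0.002, 0.002, -1.0]]
wrist_force: [-0.7, 1.0, 3.1]
finger_gap: 0.0004
grip_force: 1.0
```

```bash
python3 -m inch '[[[-4.5,0,7.5,0,0,0,-1],[-8,0,16,0,0,0,-1],[-10.5,0,25,0,0,0,-1],[-12,0,34,0,0,0,-1],[-13,0,40,0,0,0,-1],[-13,0,45,0,0,0,-1],[-13,0,48,0,0,0,-1],[-13,0,48,0,0,0,-1]]]'
```

```text
t: 18.92
ee_pos: [0.4927, 0.2485, 0.0721]
ee_rot: [[0.994, -0.105, -0.001], [-0.105, -0.994, -0.001], [-0.001, 0.001, -1.0]]
wrist_force: [-2.0, 1.0, 4.0]
finger_gap: 0.0006
grip_force: 1.8
```

```bash
python3 -m inch '[[[0,0,2,0,0,0,-1],[0,0,4,0,0,0,-1],[0,0,4,0,0,0,-1]]]'|grep -E "pos|force"
python3 -m inch '[[[0,0,1.5,0,0,0,-1],[0,0,1.5,0,0,0,-1]]]'|grep -E "pos|force"
```

```text
ee_pos: [0.493, 0.2486, 0.0685]
wrist_force: [-4.1, -0.5, 5.8]
grip_force: 3.0
ee_pos: [0.493, 0.2485, 0.0673]
wrist_force: [-4.4, -0.9, 6.4]
grip_force: 3.6
```

```bash
python3 -m inch '[[[0,0,1.5,0,0,0,-1],[0,0,1.5,0,0,0,-1]]]'|grep -E "pos|force"
```

```text
ee_pos: [0.4931, 0.2486, 0.0667]
wrist_force: [-4.4, -2.6, 11.3]
grip_force: 6.1
```

Against the hard stop now, so I'll lift straight up slowly, then clear and look.

```bash
python3 -m inch '[[[0,0,-4,0,0,0,-1],[0,0,-10,0,0,0,-1],[0,0,-20,0,0,0,-1],[0,0,-60,0,0,0,-1],[-20,0,-110,0,0,0,-1],[-20,0,-150,0,0,0,-1],[-20,0,-155,0,0,0,-1],[-20,0,-155,0,0,0,-1]]]'
python3 -m inch '[[[0,0,0,0,0,0,-1],[0,0,0,0,0,0,-1],[0,0,0,0,0,0,-1],[0,0,0,0,0,0,-1],[0,0,0,0,0,0,-1],[0,0,0,0,0,0,-1],[0,0,0,0,0,0,-1]]]' >/dev/null
python3 - <<'E'
from h import *
t=cam("top"); print(cover(t))
for l in("unit_yellow","screwdriver","paint","jar","unit_blue"):
    for r in spotter.landmark_of("top",l)[:1]: print(l,at(t,r["location"],0).round(3))
c=cam("wrist")
a=c["color"][:270,120:440]; b=cv2.resize(cam("scene")["color"][150:260,300:440],None,fx=2.45,fy=2.45)[:270]
b=cv2.copyMakeBorder(b,0,270-b.shape[0],0,0,0)
cv2.imwrite("pics/f7.png",np.hstack([a,b]))
E
```

```text
t: 20.8
ee_pos: [0.4733, 0.2509, 0.2205]
ee_rot: [[0.994, -0.105, 0.0], [-0.105, -0.994, 0.001], [0.0, -0.001, -1.0]]
wrist_force: [0.5, 0.1, -0.2]
finger_gap: 0.0005
grip_force: 0.0
(array([ 71,  91,  34,  43, 489], dtype=int32), ((865.7493286132812, 556.1204223632812), (126.19917297363281, 99.66947937011719), 0.7601630687713623))
unit_yellow [0.517 0.249 0.   ]
screwdriver [0.553 0.009 0.   ]
jar [0.768 0.184 0.   ]
unit_blue [ 0.566 -0.197  0.   ]
```

View pics/f7.png

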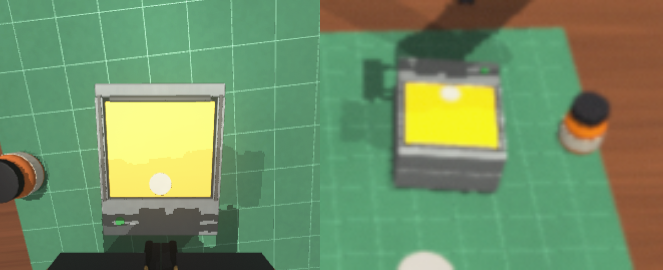

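The cover is flush and shut: its outline sits at (105–215, 100–198) in the left crop with the dot at (160,184). The unit hasn't visibly moved, and the robot is clear, so I'll hand in.

```bash
python3 -c "
from cell import ticket; print(ticket.close_job())"
```

```text
the job is handed in; nothing more can be done
None
```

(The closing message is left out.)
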